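# Click the suction nozzle into its roller clips

## Robot

A 6-joint arm with a two-finger parallel gripper is mounted at the origin on the work surface. World frame = base frame: x ahead of the robot, y to its left, z up, the work surface at z = 0. Lengths are in m, angles in rad, forces in N, time in s.
With the tool pointing down it reaches from about 0.35 to 0.875 m from the base axis. Payload 15.5 kg.
Tool frame: the origin (TCP) lies at the very end of the fingers, on their centre line; the grasp point (between the pads) lies 19 mm behind it; z points along the fingers, y is the line along which they close (so a half turn about z gives the same grasp; the last joint's range is limited). The gripper opens to 85 mm and grips with 20 to 120 N. Pads are 22 mm wide; open, the fingers measure 114 mm over their backs; the gripper's body (76 mm by 85 mm) begins 54 mm behind the grasp point. The pads swing forward as they close: fully open they stand 13 mm farther back than shut.
Start: joints at [1.071, 0.494, 1.345, -0, 1.302, -0.096], TCP at [0.246, 0.575, 0.231] pointing down, gripper open.
Joint ranges: [-2.91, 2.91], [-0.82, 2.16], [0.22, 2.67], [-1.22, 4.37], [0.12, 2.79], [-3.08, 3.08]. Speed limits (rad/s): [1.89, 1.89, 2.57, 3.01, 3.01, 3.01].

## Interface

Orientations are given as [roll, pitch, yaw] about the fixed x, y, z axes, in that order (R = Rz(yaw) Ry(pitch) Rx(roll)).
In Python, from bench import arm, imaging, job gives the robot as it stands. The module is installed in compiled form; this text tells all that it offers.
- The arm moves only by the shell command python3 -m pendant 'ROWS' [OPENING]. ROWS is JSON, a list of rows, each a list of 6 numbers: the shift along the world's x, y, z in units of 0.2 m (1.0 is 0.2 m), then the turn, a rotation vector about the world's x, y, z in units of pi rad (1.0 is pi rad). A call has 1 to 10 rows; each row is the pose to reach, as a shift and turn from the pose commanded when the call began, turning the shorter way round; what a row does not reach only later rows make up. A row lasts 1/8 s, in which the tool goes at most 62.5 mm and 10.7 degrees, less where a joint would pass 70% of its speed; a pose out of reach is approached as far as the arm can. A call with a number of a shift or a turn outside -1 to 1 is refused whole. A call with a gripper value outside its range is refused whole. OPENING is the opening, from 0 (shut) to 1 (fully open), set as the call begins (- or left out, the last holds). The fingers move at their own pace and stop on an object; the grip force is fixed at half the most. Time passes only in rows, so rows that repeat a pose let the fingers close. It gives the time, the measured TCP pose, the force, the opening and the grip force at its end, in the units of the state.
- arm.state(): the state, without advancing time (a new reading comes with each control period).
- imaging.camera(name): name is "scene" or "top"; returns a dict with "image" (480x640x3 uint8, blue, green, red), "fx", "fy", "cx", "cy" (pixels), "k1" (the pictures are not rectified: a ray, as slopes to the right and down, at radius r is drawn at 1 + k1 r^2 times it, then the intrinsics apply), "eye" and "orientation" of the camera in the world. Camera axes: x right, y up, looking along -z (the intrinsics and any distortion apply to the point x, -y, -z); pixel columns grow to the right and rows downward; lengths in m; the calibration is good to about 2 mm. A picture is of the moment at which its call begins. There is no depth.
- job.finish_job(): hands the job in; it is judged then, once.
The state is a dict: "time": time; "joints": joint angles; "joint_vel": joint speeds; "joint_efforts": joint torques, N m; "tool_pos": TCP position; "ee_rot": TCP orientation; "ft_force": force on the tool from outside, world axes, zero at the start; "torque": the same for the moment, N m; "grip_width": finger opening in m; "grip_force": force on a finger pad.
Only numpy, scipy, OpenCV 4.12 (cv2) and the standard library are available. Lean on these libraries where they do the work, as an engineer would, in place of code of your own. Each camera call takes 0.05 s, during which the arm holds its last target. There are 200 camera calls.

## Task

On the shop's demonstration counter, take the suction nozzle with the green ends and press its tube down into the two spring clips of the holder until it clicks fully home in both, either way round, with the bare tube (not an end) in the clips; then stop pushing and let go. Do not force it down hard once it is home, and leave the blue nozzle, the sanding block and the sander pad where they are.

Things in the scene. Friction and masses are not known exactly. Their poses are not given: they have to be found in the camera images.
- green_nozzle: THE ONE TO FIT: vacuum nozzle lying flat, 180 mm long, 110 g: black tube 26 mm in diameter with a green T head (28 x 64 x 36 mm, 64 across the tube) at +x and a green ribbed collar (36 mm dia., 28 long) at -x. Origin on its underside below the tube's middle; x along the tube, z up. Bare tube from x = -62 to +62 mm, axis 18 mm above the origin. Grip it from above across the tube, near the middle.
- green_nozzle_mid (a point): the middle of the green nozzle's tube, on the tube's axis; 18 mm above the counter at the start
- holder: fixed holder: grey plate 120 x 100 mm on an oak offcut 200 x 150 mm, plate top 24 mm above the counter; origin under its centre, x along the seated tube, z up. Two clips at x = -36 and +36 mm, each 14 mm wide along x, 58 mm free between them for the fingers. A clip is two sprung steel leaves with 10 mm orange rollers (axes 73 mm up, 17 mm gap at rest) and flared tips 65 mm apart, 90 mm up.
- seat (a point): where the middle of the tube's axis lies when fully home: holder's centre, midway between the clips, 64 mm above the counter; axes as the holder's. Pressed straight down, the tube meets the rollers about 21 mm above this; both clips together resist with a felt peak near 13 N about 14 mm above it, let go below 9 mm and from 6 mm pull the tube down home. Laid on the rollers it is not home.
- saddle: the two black rubber saddle blocks, one inside each clip, that the tube rests on when home; tops 13 mm below the seat. Part of the holder, same origin and axes. The clips alone press the tube on them with roughly 10 N; pushed harder they give about 1 mm per 10 N, up to 5 mm. More than 60 N on them counts as forcing. Each clip also floats up to 9 mm sideways on a soft spring.
- blue_nozzle: bystander, leave alone: the same kind and size of nozzle as the green one but with blue head and collar. Same axes and origin.
- sanding_block: bystander, leave alone: cork sanding block with a red sole, 55 x 110 x 28 mm; origin under its centre
- pad: bystander, leave alone: round sander backing pad, yellow and black, 124 mm in diameter, 22 mm high; origin under its centre

How it is judged:
At the end, for the whole second after the job is handed in: The green nozzle rests let go in both clips, fully home: the middle of its tube within 5 mm of the seat in height, 12 mm across and 22 mm along the holder, the tube lined up with the holder within 0.15 rad (either way round), and still (z of green_nozzle_mid in the frame of seat between -0.005 and 0.005 m and y of green_nozzle_mid in the frame of seat between -0.012 and 0.012 m and x of green_nozzle_mid in the frame of seat between -0.022 and 0.022 m and angle between the x axis of green_nozzle and the x axis of holder, either way round below 0.15 rad and linear speed of green_nozzle below 0.02 m/s); the robot touches nothing.
It fails at once if the tube is forced down on the rubber saddles with more than 60 N (contact force between green_nozzle and saddle above 60 N).
It fails at once if a bystander (blue nozzle, sanding block or pad) is moved more than 30 mm (distance of any of blue_nozzle, sanding_block, pad from where it was at the start of the episode above 0.03 m).
It also fails if it takes over 35 s, if anything falls off the work surface, if the arm or the gripper's body presses on something with over 40 N, if the wrist force passes 120 N, or if a joint passes its speed limit or range.

## Working session

There is one attempt and no reset: what is moved stays moved. The work goes in short steps, Python scripts to look and compute and a shell command to move; the robot and the scene stay as the last step left them, time stands still between calls to the robot, and variables do not carry over. Pictures are saved under pics/ and viewed, at most 10 in all, crops included, and the job is handed in when it is done.

```bash
mkdir -p pics
python3 - <<'E'
from bench import arm, imaging
import cv2, pickle
for n in("scene","top"):
    c=imaging.camera(n); cv2.imwrite(f"pics/{n}0.png",c["image"]); pickle.dump(c,open(f"{n}0.pkl","wb"))
    print({k:v for k,v in c.items() if k!="image"})
print(arm.state())
E
```

```text
{'fx': 547.8036255299819, 'fy': 547.8036255299819, 'cx': 322.28124101768645, 'cy': 240.77237207743502, 'k1': 0.005768676380440007, 'eye': array([ 1.14381862, -0.45339171,  0.79835741]), 'orientation': array([ 0.79281486, -0.00761453,  0.81747406])}
{'fx': 540.8751340784914, 'fy': 540.8751340784914, 'cx': 325.35163930495423, 'cy': 236.85632306041035, 'k1': -0.08630142207137233, 'eye': array([0.48171732, 0.01668061, 0.86554497]), 'orientation': array([ 0.18733398,  0.03363401, -1.56822446])}
{'time': 0.1, 'joints': array([ 1.07149251e+00,  4.94116204e-01,  1.34603524e+00, -4.21032391e-06,
        1.30250484e+00, -9.55421875e-02]), 'joint_vel': array([-0.00183209, -0.00315276, -0.00161925, -0.00098389,  0.00090905,
        0.00229182]), 'joint_efforts': array([ 1.99931943e-03, -8.83594465e+01, -3.84562576e+01,  1.78375290e-04,
        5.25414187e-03,  1.60141502e-05]), 'tool_pos': array([0.24542493, 0.57446288, 0.23077439]), 'ee_rot': array([-3.14053349e+00, -9.74271191e-05,  2.73783209e+00]), 'ft_force': array([1.03612229, 0.04894873, 0.24944953]), 'torque': array([0.02146676, 0.04095146, 0.03484595]), 'grip_force': 0.0, 'grip_width': 0.08529461984673632}
```

View pics/top0.png

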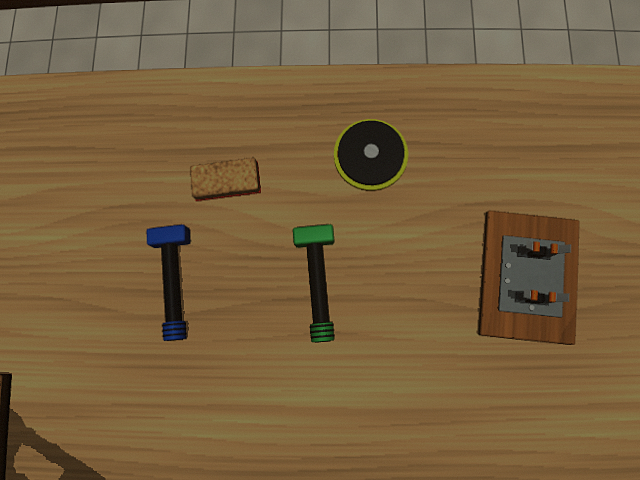

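View pics/scene0.png

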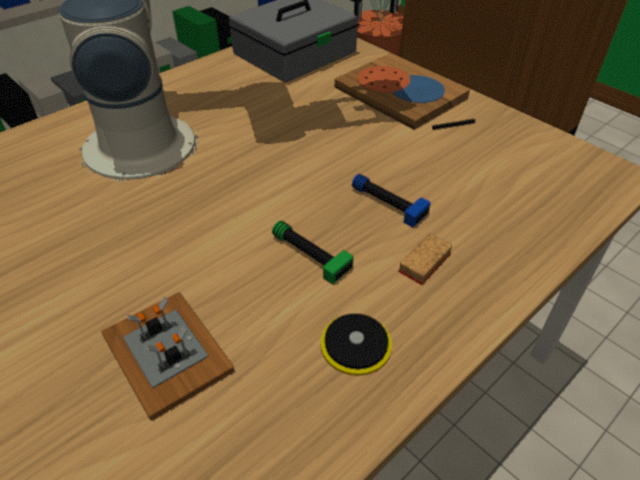

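The top view shows the green nozzle with its head at (313,236) and collar at (321,331). The holder's orange rollers are near (536–554, 247) and (536–553, 296). In the scene view the nozzle is at (312,250) and the rollers are around (158,325). Next I turn these into positions.

```bash
cat > h.py <<'E'
import numpy as np, cv2
from scipy.spatial.transform import Rotation as Ro
def ray(c,p):
    d=np.array([(p[0]-c["cx"])/c["fx"],(p[1]-c["cy"])/c["fy"]]); s=d.copy()
    for _ in range(10): s=d/(1+c["k1"]*(s@s))
    return c["eye"],Ro.from_euler("xyz",c["orientation"]).apply([s[0],-s[1],-1])
def plane(c,p,z):
    e,d=ray(c,p); return e+d*(z-e[2])/d[2]
def tri(c1,p1,c2,p2):
    e,d=ray(c1,p1); f,g=ray(c2,p2)
    t=np.linalg.lstsq(np.c_[d,-g],f-e,rcond=None)[0]
    a,b=e+d*t[0],f+g*t[1]; return (a+b)/2,np.linalg.norm(a-b)
def blobs(im,lo,hi,box,amin=8):
    x0,y0,x1,y1=box; h=cv2.cvtColor(im[y0:y1,x0:x1],cv2.COLOR_BGR2HSV)
    n,l,st,ce=cv2.connectedComponentsWithStats(cv2.inRange(h,lo,hi))
    return [(np.round(ce[i]+[x0,y0],1),st[i]) for i in range(1,n) if st[i][4]>=amin]
OR=((4,170,110),(16,255,255)); GR=((45,120,40),(75,255,255))
E
python3 - <<'E'
from h import *; import pickle
T=pickle.load(open("top0.pkl","rb"));S=pickle.load(open("scene0.pkl","rb"))
for n,c,b in(("top",T,(480,210,585,345)),("scene",S,(100,290,235,415))):
    print(n)
    for ce,st in blobs(c["image"],*OR,b): print(ce,st,plane(c,ce,.073).round(4))
for n,c,b in(("top",T,(270,210,350,350)),("scene",S,(260,210,360,290))):
    print(n)
    for ce,st in blobs(c["image"],*GR,b): print(ce,st,plane(c,ce,.018).round(4),plane(c,ce,.036).round(4))
a=cv2.resize(T["image"][205:350,475:590],None,fx=4,fy=4,interpolation=2)
b=cv2.resize(S["image"][290:415,98:168+70],None,fx=2.4,fy=2.4,interpolation=2)
v=np.zeros((600,800,3),np.uint8); v[:a.shape[0],:a.shape[1]]=a; v[:b.shape[0],460:460+b.shape[1]]=b
cv2.imwrite("pics/crop.png",v)
E
```

```text
top
[489.6 242.1] [  6   2   8  71 271] [ 0.6231 -0.2005  0.073 ]
[505.  219.9] [23  3  5 16 39] [ 0.6568 -0.2256  0.073 ]
[506.8 231.8] [23 17  7  8 20] [ 0.6386 -0.2272  0.073 ]
[536.7 246. ] [54 32  6  9 41] [ 0.6169 -0.2709  0.073 ]
[554.7 248. ] [72 34  6  9 43] [ 0.6138 -0.2979  0.073 ]
[534.5 294.5] [52 80  6 10 43] [ 0.5449 -0.2629  0.073 ]
[552.8 296.2] [70 82  6 10 43] [ 0.5422 -0.29    0.073 ]
[507.4 324.8] [ 24 103   8  24 147] [ 0.5013 -0.2205  0.073 ]
[555.9 337.5] [ 75 125   3   6   8] [ 0.4824 -0.2907  0.073 ]
scene
[168.6 361.1] [   3    3  130  122 4005] [ 0.6426 -0.2998  0.073 ]
[148.9 312.5] [ 36  14  25  16 210] [ 0.5391 -0.2731  0.073 ]
[175.5 337.4] [72 44  8  8 39] [ 0.6119 -0.2681  0.073 ]
[159.8 345.9] [57 53  7  8 37] [ 0.609  -0.2949  0.073 ]
top
[312.9 234.1] [ 23  14  41  21 687] [0.647  0.0655 0.018 ] [0.6434 0.0645 0.036 ]
[321.6 323.4] [ 41 112  21   4  41] [0.5057 0.0511 0.018 ] [0.5052 0.0504 0.036 ]
[321.5 328. ] [ 41 116  22   5  73] [0.4986 0.0512 0.018 ] [0.4982 0.0505 0.036 ]
[321.5 333.2] [ 41 121  22   5  75] [0.4906 0.0512 0.018 ] [0.4904 0.0505 0.036 ]
[321.9 338.9] [ 41 127  23   5  83] [0.4819 0.0505 0.018 ] [0.4819 0.0498 0.036 ]
scene
[280. 229.] [ 13  11  18  20 186] [0.4853 0.0521 0.018 ] [0.5005 0.0405 0.036 ]
[336.  265.2] [ 63  40  30  34 496] [0.6375 0.0661 0.018 ] [0.6492 0.0541 0.036 ]
```

View pics/crop.png

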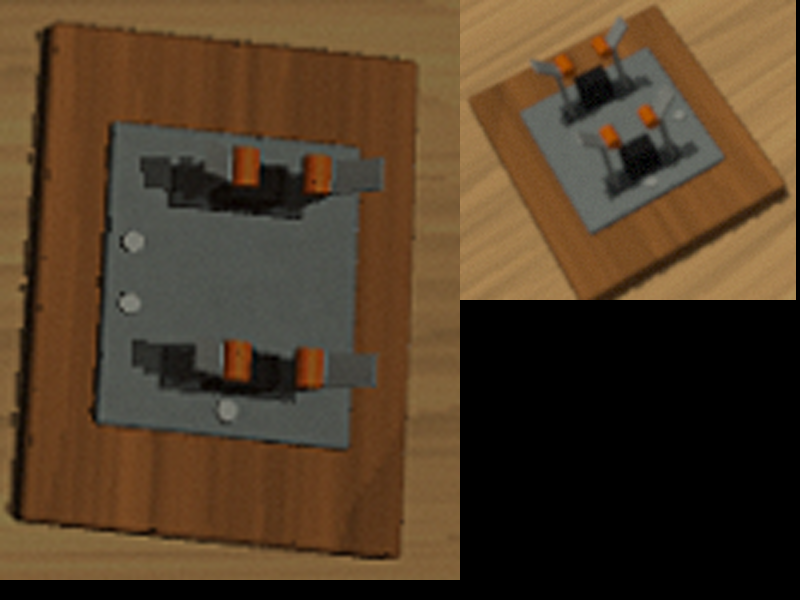

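The crop shows the holder clearly, with roller pairs about 72 mm apart in both views, which matches the 2×36 mm given.

- **Holder:** centre about (0.577, -0.279), x axis at -0.11 rad.
- **Green nozzle:** middle about (0.567, 0.0575), yaw +0.094 rad. Its head-to-collar distance is 152 mm, as it should be.

Moving towards the nozzle now.

```bash
python3 -m pendant '[[0.8,-1,0,0,0,0.158],[0.8,-1,0,0,0,0.158],[0.8,-1,0,0,0,0.158],[0.8,-1,0,0,0,0.158],[0.8,-1,0,0,0,0.158],[0.8,-1,0,0,0,0.158],[0.8,-1,0,0,0,0.158]]' 1
python3 -m pendant '[[0.8,-1,0,0,0,0],[0.8,-1,0,0,0,0],[0.8,-1,0,0,0,0],[0.8,-1,0,0,0,0],[0.8,-1,0,0,0,0],[0.8,-1,0,0,0,0],[0.8,-1,0,0,0,0]]'
```

```text
time: 0.98
tool_pos: [0.4049, 0.3756, 0.2312]
ee_rot: [3.141, -0.0, -3.048]
ft_force: [-1.2, 0.4, -0.3]
grip_width: 0.0853
grip_force: 0.0
time: 1.85
tool_pos: [0.5646, 0.1764, 0.2313]
ee_rot: [3.141, -0.0, -3.047]
ft_force: [0.6, -0.0, -0.8]
grip_width: 0.0853
grip_force: 0.0
```

```bash
python3 -m pendant '[[0.01,-0.59,0,0,0,0],[0.01,-0.59,0,0,0,0],[0.01,-0.59,-0.3,0,0,0],[0.01,-0.59,-0.6,0,0,0],[0.01,-0.59,-0.6,0,0,0],[0.01,-0.59,-0.6,0,0,0]]'
python3 - <<'E'
from bench import imaging
import cv2,numpy as np
a=imaging.camera("top")["image"][160:400,240:440];b=imaging.camera("scene")["image"][120:320,200:400]
v=np.hstack([cv2.resize(a,(400,480)),cv2.resize(b,(400,480))]);cv2.imwrite("pics/near.png",v)
E
```

```text
time: 2.6
tool_pos: [0.5684, 0.0576, 0.1133]
ee_rot: [-3.141, 0.002, -3.048]
ft_force: [0.7, -0.1, 0.5]
grip_width: 0.0851
grip_force: 0.0
```

View pics/near.png

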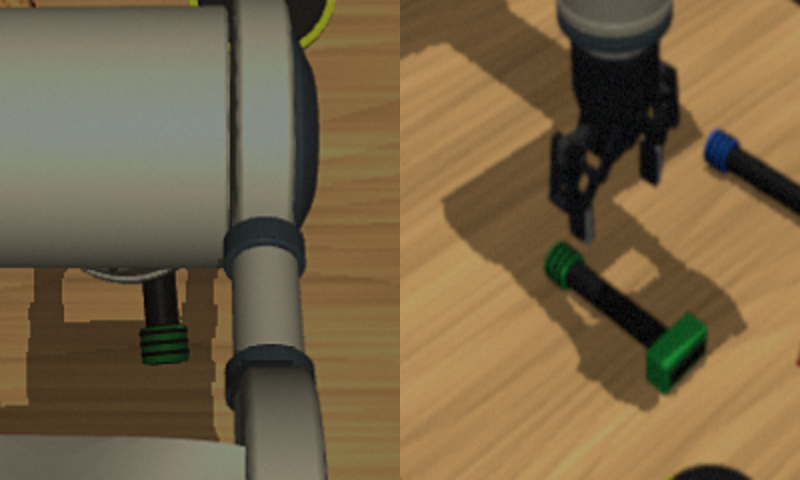

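The shadows and the view show the open fingers straddling the tube: collar at (563,265), head at (678,355) in the right half. Descend and grip.

```bash
python3 -m pendant '[[0,0,-0.25,0,0,0],[0,0,-0.4,0,0,0],[0,0,-0.5,0,0,0],[0,0,-0.54,0,0,0],[0,0,-0.54,0,0,0],[0,0,-0.54,0,0,0]]'
python3 -m pendant '[[0,0,0,0,0,0],[0,0,0,0,0,0],[0,0,0,0,0,0],[0,0,0,0,0,0],[0,0,0,0,0,0],[0,0,0,0,0,0],[0,0,0,0,0,0],[0,0,0,0,0,0]]' 0
```

```text
time: 3.45
tool_pos: [0.5683, 0.0568, 0.0045]
ee_rot: [-3.141, 0.002, -3.049]
ft_force: [-0.2, 0.5, 0.3]
grip_width: 0.0851
grip_force: 0.0
time: 4.45
tool_pos: [0.5676, 0.0567, 0.0036]
ee_rot: [-3.142, 0.0, -3.049]
ft_force: [-2.2, 0.7, 7.0]
grip_width: 0.0241
grip_force: 58.4
```

```bash
python3 -m pendant '[[0,0,0.05,0,0,0],[0,0,0.1,0,0,0],[0,0,0.1,0,0,0],[0,0,0.1,0,0,0]]'
python3 - <<'E'
from bench import imaging
import cv2
cv2.imwrite("pics/lift.png",cv2.resize(imaging.camera("scene")["image"][160:310,240:440],(800,600)))
E
```

```text
time: 4.95
tool_pos: [0.5676, 0.0567, 0.0233]
ee_rot: [-3.142, 0.0, -3.049]
ft_force: [-0.4, 0.1, -0.9]
grip_width: 0.0238
grip_force: 59.0
```

View pics/lift.png

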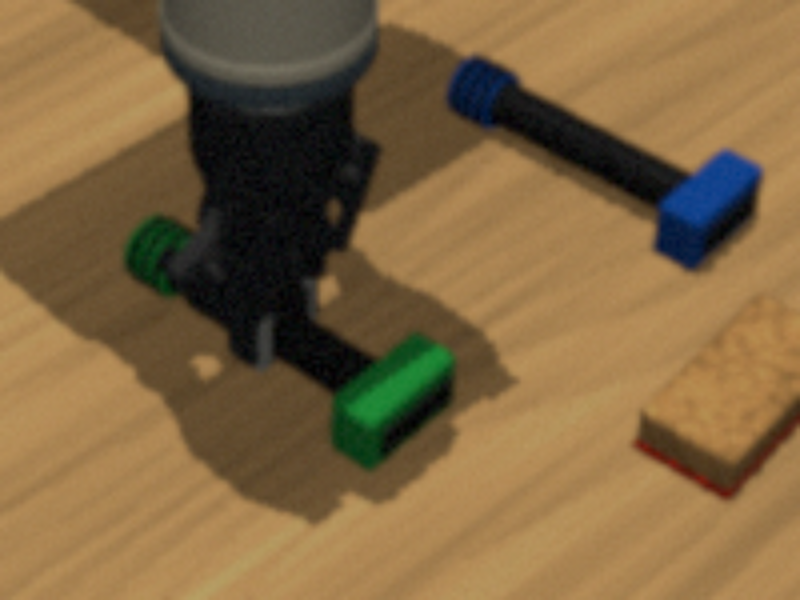

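The nozzle is lifted level and held near its middle: head at (395,400), collar at (160,255). Carry it over the holder.

```bash
python3 -m pendant '[[0,0,0.3,0,0,0],[0,0,0.6,0,0,0],[0.02,-0.3,0.68,0,0,-0.03],[0.03,-0.6,0.68,0,0,-0.065],[0.03,-0.8,0.68,0,0,-0.065],[0.03,-1,0.68,0,0,-0.065],[0.03,-1,0.68,0,0,-0.065],[0.03,-1,0.68,0,0,-0.065]]'
python3 -m pendant '[[0.01,-0.2,0,0,0,0],[0.02,-0.4,0,0,0,0],[0.02,-0.6,0,0,0,0],[0.02,-0.68,0,0,0,0],[0.02,-0.68,0,0,0,0],[0.02,-0.68,0,0,0,0]]'
python3 - <<'E'
from bench import imaging
import cv2,numpy as np,pickle
t=imaging.camera("top");s=imaging.camera("scene")
pickle.dump((t,s),open("over.pkl","wb"))
a=t["image"][190:370,420:600];b=s["image"][240:420,60:240]
cv2.imwrite("pics/over.png",np.hstack([cv2.resize(x,(400,400)) for x in(a,b)]))
E
```

```text
time: 6.0
tool_pos: [0.5732, -0.143, 0.1589]
ee_rot: [3.141, -0.001, 3.03]
ft_force: [0.6, 0.0, -1.2]
grip_width: 0.0238
grip_force: 59.4
time: 6.75
tool_pos: [0.5776, -0.2778, 0.1592]
ee_rot: [3.141, -0.001, 3.031]
ft_force: [-0.5, 0.2, -0.7]
grip_width: 0.0242
grip_force: 59.5
```

View pics/over.png

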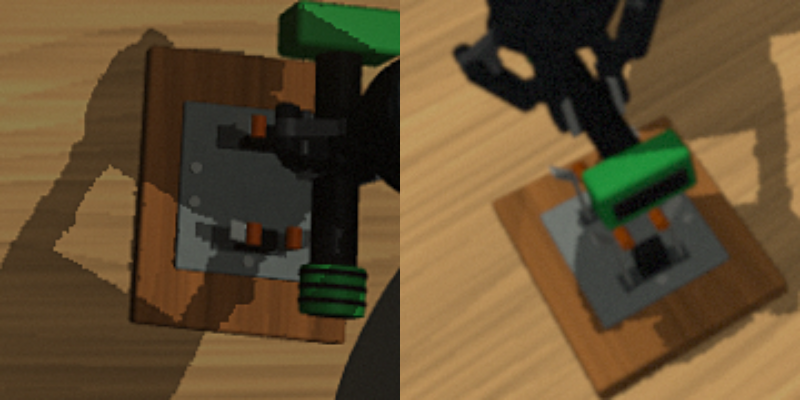

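The nozzle is above the clips. Its head is at (340,35) and its collar at (333,290) in the left half. I'll check the held nozzle's pose with the same cameras.

Run:
```python
from h import *; import pickle
t,s=pickle.load(open("over.pkl","rb"))
for n,c,b in(("top",t,(520,170,630,350)),("scene",s,(130,240,250,360))):
    m=cv2.inRange(cv2.cvtColor(c["image"],cv2.COLOR_BGR2HSV),*GR)
    print(n)
    for ce,st in blobs(c["image"],*GR,b): print(ce,st,plane(c,ce,.174).round(4),plane(c,ce,.187).round(4))
# tube edges in top: dark between head and collar
g=t["image"][:,:,:].max(2)
for r in (225,285,295,300): print(r, "".join("#" if v<45 else "." for v in g[r,540:600]))
T=pickle.load(open("top0.pkl","rb"));S=pickle.load(open("scene0.pkl","rb"))
for p,q in(((536.7,246),(175.5,337.4)),((554.7,248),(159.8,345.9))): print(tri(T,p,S,q))
```

```text
top
[577.1 202.1] [ 34  20  47  25 923] [ 0.6584 -0.2929  0.174 ] [ 0.655  -0.2871  0.187 ]
[571.1 309.9] [ 39 139  26   4  46] [ 0.5168 -0.2736  0.174 ] [ 0.5162 -0.2681  0.187 ]
[570.6 315.3] [ 38 143  27   6  92] [ 0.51   -0.2724  0.174 ] [ 0.5094 -0.267   0.187 ]
[571.3 321.8] [ 37 150  27   6  93] [ 0.5018 -0.2728  0.174 ] [ 0.5014 -0.2673  0.187 ]
[572.1 328.7] [ 39 156  25   7  98] [ 0.493  -0.2732  0.174 ] [ 0.4928 -0.2678  0.187 ]
scene
[165.6 318.1] [  12   58   51   45 1048] [ 0.6481 -0.2861  0.174 ] [ 0.6584 -0.2896  0.187 ]
225 ......................####################......############
285 ..#..#..............#####################...................
295 #########........#.######################...................
300 #########........#.######################...................
(array([ 0.61591382, -0.26922463,  0.07822018]), np.float64(0.0004584719376489931))
(array([ 0.6128869 , -0.29597273,  0.07813549]), np.float64(0.0001510219988314617))
```

In the top camera the held tube's middle is (0.580, -0.282) at -0.119 rad. The holder in the same camera is (0.5795, -0.280) at -0.111 rad, so they're aligned within 2 mm. I'll lower to just above the rollers, then press in steps and watch the force.

```bash
python3 -m pendant '[[0,0,-0.2,0,0,0],[0,0,-0.33,0,0,0],[0,0,-0.37,0,0,0],[0,0,-0.37,0,0,0],[0,0,-0.37,0,0,0]]'
python3 -m pendant '[[0,0,-0.03,0,0,0],[0,0,-0.06,0,0,0],[0,0,-0.08,0,0,0],[0,0,-0.095,0,0,0],[0,0,-0.095,0,0,0]]'
```

```text
time: 7.48
tool_pos: [0.5782, -0.2794, 0.0865]
ee_rot: [-3.141, 0.002, 3.03]
ft_force: [0.3, -0.7, -0.5]
grip_width: 0.0239
grip_force: 59.5
time: 8.1
tool_pos: [0.5783, -0.2796, 0.0668]
ee_rot: [-3.141, 0.002, 3.03]
ft_force: [0.9, 0.6, 6.3]
grip_width: 0.0242
grip_force: 60.2
```

```bash
python3 -m pendant '[[0,0,-0.01,0,0,0],[0,0,-0.02,0,0,0],[0,0,-0.025,0,0,0],[0,0,-0.025,0,0,0]]'
```

```text
time: 8.6
tool_pos: [0.5788, -0.2799, 0.0625]
ee_rot: [-3.14, 0.003, 3.03]
ft_force: [1.3, 0.2, 14.1]
grip_width: 0.024
grip_force: 61.0
```

```bash
python3 -m pendant '[[0,0,-0.01,0,0,0],[0,0,-0.02,0,0,0],[0,0,-0.03,0,0,0],[0,0,-0.03,0,0,0]]'
python3 -m pendant '[[0,0,-0.01,0,0,0],[0,0,-0.02,0,0,0],[0,0,-0.02,0,0,0]]'
```

```text
time: 9.1
tool_pos: [0.578, -0.2794, 0.0552]
ee_rot: [-3.141, 0.001, 3.03]
ft_force: [3.4, -0.2, -1.5]
grip_width: 0.0245
grip_force: 59.4
time: 9.48
tool_pos: [0.5769, -0.2789, 0.0503]
ee_rot: [3.141, -0.002, 3.03]
ft_force: [2.1, 0.2, -13.3]
grip_width: 0.0239
grip_force: 59.5
```

```bash
python3 -m pendant '[[0,0,-0.008,0,0,0],[0,0,-0.015,0,0,0],[0,0,-0.015,0,0,0]]'
```

```text
time: 9.85
tool_pos: [0.5771, -0.2791, 0.0487]
ee_rot: [3.141, -0.001, 3.03]
ft_force: [-4.3, 2.8, 4.0]
grip_width: 0.0244
grip_force: 61.6
```

The tube peaked at 14 N, let go, was pulled in at -13 N and now bears lightly on the saddles. It is home in both clips, so I let go and back off.

```bash
python3 -m pendant '[[0,0,0,0,0,0],[0,0,0,0,0,0],[0,0,0,0,0,0],[0,0,0,0,0,0],[0,0,0,0,0,0],[0,0,0,0,0,0]]' 1
python3 -m pendant '[[0,0,0.05,0,0,0],[0,0,0.2,0,0,0],[0,0,0.5,0,0,0],[0,0,0.8,0,0,0],[-0.2,0.5,1,0,0,0],[-0.4,1,1,0,0,0],[-0.4,1,1,0,0,0],[-0.4,1,1,0,0,0],[-0.4,1,1,0,0,0]]'
python3 - <<'E'
from h import *
from bench import imaging
t=imaging.camera("top");s=imaging.camera("scene")
for c,b in((t,(470,150,630,370)),(s,(80,250,250,420))):
    for ce,st in blobs(c["image"],*GR,b): print(ce,st,plane(c,ce,.064).round(4),plane(c,ce,.078).round(4))
a=t["image"][190:370,450:630];b=s["image"][260:440,70:250]
cv2.imwrite("pics/home.png",np.hstack([cv2.resize(x,(400,400)) for x in(a,b)]))
E
```

```text
time: 10.6
tool_pos: [0.5776, -0.2793, 0.0483]
ee_rot: [-3.142, 0.0, 3.03]
ft_force: [0.3, 0.3, -0.2]
grip_width: 0.0855
grip_force: 0.0
time: 11.72
tool_pos: [0.4968, -0.0774, 0.2495]
ee_rot: [3.142, 0.001, 3.032]
ft_force: [-0.2, -0.4, -0.3]
grip_width: 0.0851
grip_force: 0.0
[563.6 214.5] [89 64  9  3 12] [ 0.667  -0.3194  0.064 ] [ 0.6637 -0.3135  0.078 ]
[138.1 299. ] [ 48  40  24  23 284] [ 0.4933 -0.2693  0.064 ] [ 0.5057 -0.2728  0.078 ]
[178.5 361. ] [ 78  93  45  42 838] [ 0.6467 -0.2865  0.064 ] [ 0.6561 -0.2897  0.078 ]
[190.4 371.6] [102 117  17  10  18] [ 0.6753 -0.2836  0.064 ] [ 0.6842 -0.2868  0.078 ]
```

View pics/home.png

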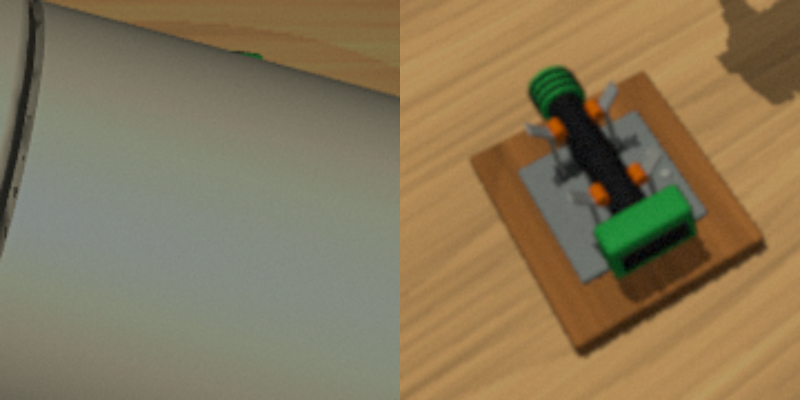

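The scene view shows the tube level and under both roller pairs (at (575,115) and (618,183)), clear of the green ends and with the arm away. Handing in.

```bash
python3 -c "
from bench import job; print(job.finish_job())"
```

```text
the job is handed in; nothing more can be done
None
```

I pressed the green nozzle home in both clips, let go and handed the job in at about 12 s; the last picture shows the bare tube under both roller pairs, and no verdict was returned.

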